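# Set out the repair kit in its nests

## Robot

A 6-joint arm with a two-finger parallel gripper is mounted at the origin on a cart in front of the work surface, level with it; the furniture and walls round the work are solid. World frame = base frame: x ahead of the robot, y to its left, z up, the work surface at z = 0. Lengths are in mm, angles in rad, forces in N, time in s.
With the tool pointing down it reaches from about 350 to 875 mm from the base axis. Payload 4.2 kg.
Tool frame: the origin (TCP) lies at the very end of the fingers, on their centre line; the grasp point (between the pads) lies 19 mm behind it; z points along the fingers, y is the line along which they close (so a half turn about z gives the same grasp; the last joint's range is limited). The gripper opens to 85 mm and grips with 20 to 120 N. Pads are 22 mm wide; open, the fingers measure 114 mm over their backs; the gripper's body (76 mm by 85 mm) begins 54 mm behind the grasp point. The pads swing forward as they close: fully open they stand 13 mm farther back than shut.
Start: joints at [1.449, 0.385, 0.008, 0, -1.194, -0.259], TCP at [232.256, 580.221, 231.312] pointing down, gripper open.
Joint ranges: [-3.14, 3.14], [-1.21, 2.06], [-1.07, 1.41], [-3.16, 2.05], [-2.99, -0.16], [-3.1, 3.1]. Speed limits (rad/s): [2.79, 2.79, 3.14, 3.14, 3.14, 3.14].

## Interface

Orientations are given as a unit quaternion [x, y, z, w].
In Python, from bench import arm, viewer gives the robot as it stands. The module is installed in compiled form; this text tells all that it offers.
- The arm moves only by the tool jog_arm, called as name(argument=value, ...) on one line, values as JSON. Schema: {"type":"object","properties":{"deltas":{"type":"object","properties":{"sx":{"type":"array","items":{"type":"number"},"minItems":1,"maxItems":10},"sy":{"type":"array","items":{"type":"number"},"minItems":1,"maxItems":10},"sz":{"type":"array","items":{"type":"number"},"minItems":1,"maxItems":10},"ax":{"type":"array","items":{"type":"number"},"minItems":1,"maxItems":10},"ay":{"type":"array","items":{"type":"number"},"minItems":1,"maxItems":10},"az":{"type":"array","items":{"type":"number"},"minItems":1,"maxItems":10}},"additionalProperties":false,"required":["sx","sy","sz","ax","ay","az"]},"aperture":{"type":"number"},"only":{"type":"string"},"quiet":{"type":"boolean"},"lines":{"type":"string"}},"required":["deltas"],"additionalProperties":false}. deltas is an object with one list for each field, all of the same length, 1 to 10, a row being the entries at one place: sx, sy, sz (the shift in mm), ax, ay, az (a rotation vector in rad); each row is the pose to reach, as a shift and turn from the pose commanded when the call began, along the tool's axes at that moment; what a row does not reach only later rows make up. A row lasts 1/10 s, in which the tool goes at most 50 mm and 0.15 rad, less where a joint would pass 70% of its speed; a pose out of reach is approached as far as the arm can. aperture is the finger opening in mm, set as the call begins (left out keeps the last). The fingers move at their own pace and stop on an object; the grip force is fixed at half the most. Time passes only in rows, so rows that do not move let the fingers close. The tool returns the time, the measured TCP pose, the force, the opening and the grip force at its end. only (a regular expression) keeps the lines of the reply that match it, lines (a string "A,B") keeps lines A to B, and quiet returns only ok. Input that does not fit is refused with a message, and nothing moves.
- arm.read_state(): the state, without advancing time (a new reading comes with each control period).
- viewer.get_image(name): name is "scene" or "top" or "wrist"; returns (picture, depth): 384x512x3 uint8, blue, green, red; 384x512 float32, mm along the optical axis (not along the pixel's ray), 0 where there is no reading.
- viewer.get_calibration(name): a dict with "K" (3x3 intrinsics, pixels), "D" ([k1, k2, p1, p2, k3] as OpenCV has them; the pictures are not rectified), "rvec" (rotation vector, rad) and "tvec" (3), from world to camera coordinates, as OpenCV has them. Camera axes: x right, y down, z forward; pixel columns grow to the right and rows downward; lengths in mm; the calibration is good to about 2 mm. A picture is of the moment at which its call begins: read the wrist's pose just before it. get_calibration takes no time and is no camera call; for the wrist camera it gives the pose at the moment of the call.
- arm.job_done(): hands the job in; it is judged then, once.
The state is a dict: "clock": time; "joints": joint angles; "joint_vel": joint speeds; "joint_efforts": joint torques, N m; "position": TCP position; "ee_rot": TCP orientation; "contact_force": force on the tool from outside, world axes, zero at the start; "wrist_torque": the same for the moment, N m; "gripper_width": finger opening in mm; "grasp_force": force on a finger pad.
Only numpy, scipy, OpenCV 4.12 (cv2) and the standard library are available. Lean on these libraries where they do the work, as an engineer would, in place of code of your own. Each camera call takes 0.05 s, during which the arm holds its last target. There are 200 camera calls.

## Task

Set out the repair kit for the next job: put the heatsink, the steel beaker, the dropper bottle and the small metal tin each into the white nest plate whose black pocket has its shape and size. All four must finally stand upright and flat on the floor of their own pockets, let go.

Things in the scene. Friction and masses are not known exactly. Their poses are not given: they have to be found in the camera images.
- heatsink: finned bare-aluminium block, 45 mm (its x) x 60 mm (its y) x 28 mm high, fins upward, about 0.14 kg; grasp across the 45 mm width (fingers closing along its x). Origin: centre of the underside; z up. Stands upright at the start.
- beaker: open steel beaker, round, 58 mm outside diameter, 63 mm high, about 0.12 kg; grasp round the outside. Origin: centre of the underside; z up. Stands upright at the start.
- bottle: small plastic dropper bottle with a pointed white top: round body 36 mm in diameter up to 61 mm height, neck and nozzle of at most 20 mm diameter above it up to 98 mm, about 0.07 kg. Origin: centre of the underside; z up. Stands upright at the start.
- tin: small closed round metal tin, 27 mm diameter, 18 mm high, about 0.04 kg; the smallest thing. Origin: centre of the underside; z up. Stands upright at the start.
- nest_heatsink: fixed white plastic plate, 80 x 80 mm, 8 mm high, flat on the bench, with a 4 mm deep black-floored pocket in its middle (floor 4 mm above the bench). Its pocket is rectangular, 55 mm along the plate's x and 70 mm along its y: for the heatsink, whose x and y lie along the plate's x and y (either way round). Origin: centre of the plate's underside; z up. The four plates differ only in the pocket.
- nest_beaker: fixed white plastic plate, 80 x 80 mm, 8 mm high, flat on the bench, with a 4 mm deep black-floored pocket in its middle (floor 4 mm above the bench). Its pocket is round, 70 mm in diameter (the largest round one): for the beaker. Origin: centre of the plate's underside; z up. The four plates differ only in the pocket.
- nest_bottle: fixed white plastic plate, 80 x 80 mm, 8 mm high, flat on the bench, with a 4 mm deep black-floored pocket in its middle (floor 4 mm above the bench). Its pocket is round, 50 mm in diameter (the middle one): for the dropper bottle. Origin: centre of the plate's underside; z up. The four plates differ only in the pocket.
- nest_tin: fixed white plastic plate, 80 x 80 mm, 8 mm high, flat on the bench, with a 4 mm deep black-floored pocket in its middle (floor 4 mm above the bench). Its pocket is round, 38 mm in diameter (the smallest): for the tin. Origin: centre of the plate's underside; z up. The four plates differ only in the pocket.
Mind the look-alikes: they are no part of the job. Of the things that look like the bottle, the smallest one is meant.

How it is judged (in metres and radians):
At the end, for the whole second after the job is handed in: Each of the four stands on its own pocket's floor (origin 2 to 6.5 mm above the plate's underside), within 10 mm of the pocket's middle, upright within 0.08 rad, heatsink sides along the pocket's within 0.25 rad, released and at rest (below 0.02 m/s) (horizontal distance between beaker and nest_beaker below 0.01 m and z of beaker in the frame of nest_beaker between 0.002 and 0.0065 m and angle between each of beaker, tin, bottle, heatsink's own z axis and vertical below 0.08 rad and linear speed of each of beaker, tin, bottle, heatsink below 0.02 m/s and horizontal distance between tin and nest_tin below 0.01 m and z of tin in the frame of nest_tin between 0.002 and 0.0065 m and horizontal distance between bottle and nest_bottle below 0.01 m and z of bottle in the frame of nest_bottle between 0.002 and 0.0065 m and horizontal distance between heatsink and nest_heatsink below 0.01 m and z of heatsink in the frame of nest_heatsink between 0.002 and 0.0065 m and angle between the x axis of heatsink and the x axis of nest_heatsink, either way round below 0.25 rad); the robot touches nothing.
It also fails if it takes over 106 s, if anything falls off the work surface, if the arm or the gripper's body presses on something with over 40 N, if the wrist force passes 120 N, or if a joint passes its speed limit or range.

## Working session

There is one attempt and no reset: what is moved stays moved. The work goes in short steps, Python scripts to look and compute and a tool call to move; the robot and the scene stay as the last step left them, time stands still between calls to the robot, and variables do not carry over. Pictures are saved under pics/ and viewed, at most 16 in all, crops included, and the job is handed in when it is done.

```bash
mkdir -p pics
```

Run:
```python
from bench import arm, viewer
import cv2,numpy as np
s=arm.read_state();print({k:np.round(v,3) for k,v in s.items()})
for n in("scene","top","wrist"):
    c=viewer.get_calibration(n);p,d=viewer.get_image(n)
    cv2.imwrite(f"pics/{n}0.png",p);np.save(f"pics/{n}0.npy",d)
    R=cv2.Rodrigues(np.array(c["rvec"],float))[0];print(n,np.round(c["K"],1).tolist(),np.round(c["D"],3),"cam at",np.round(-R.T@np.array(c["tvec"]).ravel()))
```

```text
{'clock': np.float64(0.0), 'joints': array([ 1.449e+00,  3.860e-01,  7.000e-03, -1.000e-03, -1.194e+00,
       -2.590e-01]), 'joint_vel': array([ 0.002,  0.   , -0.002,  0.003, -0.001,  0.   ]), 'joint_efforts': array([ 0.0000e+00, -3.9229e+01,  1.8840e+01,  4.1860e+00, -5.0000e-03,
       -0.0000e+00]), 'position': array([232.033, 579.687, 230.188]), 'ee_rot': array([ 0.982, -0.189, -0.   ,  0.001]), 'contact_force': array([-0.718, -0.099, -1.549]), 'wrist_torque': array([ 0.033,  0.011, -0.071]), 'grasp_force': np.float64(0.0), 'gripper_width': np.float64(85.189)}
scene [[392.2, 0.0, 258.1], [0.0, 392.2, 192.6], [0.0, 0.0, 1.0]] [-0.132  0.     0.     0.     0.   ] cam at [  -6. -801.  580.]
top [[459.9, 0.0, 242.6], [0.0, 459.9, 190.1], [0.0, 0.0, 1.0]] [-0.13  0.    0.    0.    0.  ] cam at [ 401.  -96. 1366.]
wrist [[282.4, 0.0, 255.3], [0.0, 282.4, 189.8], [0.0, 0.0, 1.0]] [-0.016  0.     0.     0.     0.   ] cam at [295. 556. 374.]
```

View pics/top0.png

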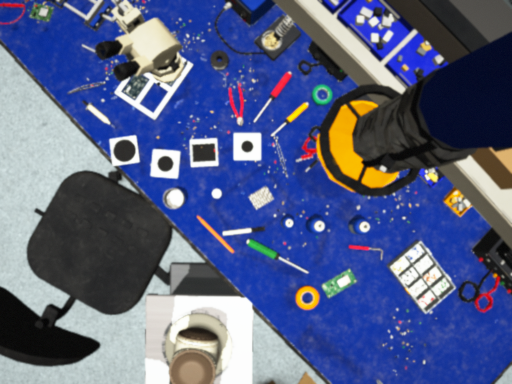

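View pics/scene0.png

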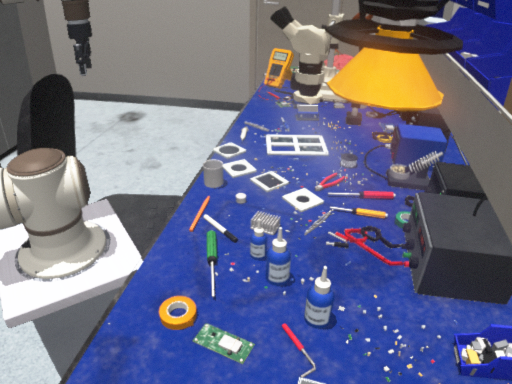

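In the top picture, the plates are at (124,150), (165,163), (204,152) and (247,147), and the beaker is at (174,198). The tin is at (217,193) and the heatsink at (261,197).

Bottle candidates are (289,222) small, (319,226) large and (364,226) large; I choose (289,222). The tin candidates are (217,193) and the dark grey spool at (219,60); I choose the white-topped (217,193).

Create h.py:
```python
from bench import arm, viewer
import cv2,numpy as np
from scipy.spatial.transform import Rotation as Ro
def cal(n):
    c=viewer.get_calibration(n);R=cv2.Rodrigues(np.array(c["rvec"],float))[0]
    return np.array(c["K"],float),np.array(c["D"],float),R,np.array(c["tvec"],float).ravel()
def cast(C,uv,z):
    K,D,R,t=C;u=cv2.undistortPoints(np.array(uv,float).reshape(-1,1,2),K,D).reshape(-1,2)
    d=np.c_[u,np.ones(len(u))]@R;o=-R.T@t
    return o+d*((z-o[2])/d[:,2])[:,None]
def proj(C,P):
    return cv2.projectPoints(np.array(P,float).reshape(-1,1,3),cv2.Rodrigues(C[2])[0],C[3],C[0],C[1])[0].reshape(-1,2)
```

Run:
```python
from h import *
C=cal("top");p=cv2.imread("pics/top0.png")
print("axes",proj(C,[[0,0,0],[400,0,0],[400,200,0],[232,580,230]]).round())
hsv=cv2.cvtColor(p,cv2.COLOR_BGR2HSV)
notblue=((hsv[...,1]<110)).astype(np.uint8)*255
cs,_=cv2.findContours(notblue,cv2.RETR_CCOMP,cv2.CHAIN_APPROX_NONE)
for c in cs:
    (x,y),(w,h),a=cv2.minAreaRect(c);A=cv2.contourArea(c)
    if 100<x<390 and 120<y<245 and A>25:
        q=cast(C,[[x,y]],8)[0];print(round(x,1),round(y,1),'wh',round(w,1),round(h,1),'ang',round(a,1),'A',A,'world z8',q.round())
crop=cv2.resize(p[125:245,100:385],None,fx=2.8,fy=2.8,interpolation=cv2.INTER_CUBIC);cv2.imwrite("pics/crop1.png",crop)
s=cv2.imread("pics/scene0.png");cv2.imwrite("pics/crop2.png",cv2.resize(s[130:340,180:350],None,fx=2.8,fy=2.8,interpolation=cv2.INTER_CUBIC))
```

```text
axes [[198. 346.]
 [200. 211.]
 [133. 210.]
 [-32. 273.]]
243.0 230.6 wh 6.0 42.4 ang 82.9 A 169.5 world z8 [ 345. -129.    8.]
364.0 226.5 wh 11.0 10.0 ang 90.0 A 88.0 world z8 [ 360. -491.    8.]
319.0 225.5 wh 11.0 10.0 ang 90.0 A 88.0 world z8 [ 362. -355.    8.]
289.0 222.5 wh 7.8 7.8 ang 45.0 A 51.0 world z8 [ 370. -265.    8.]
216.0 193.0 wh 10.0 10.0 ang 90.0 A 80.5 world z8 [454. -48.   8.]
173.5 198.0 wh 20.0 21.0 ang 90.0 A 349.0 world z8 [438.  77.   8.]
260.7 197.4 wh 16.6 22.1 ang 59.7 A 334.5 world z8 [ 443. -180.    8.]
318.0 173.3 wh 36.1 19.1 ang 56.3 A 35.5 world z8 [ 518. -351.    8.]
164.9 163.4 wh 29.7 28.8 ang 4.8 A 783.5 world z8 [540. 105.   8.]
203.5 151.0 wh 32.0 29.0 ang 90.0 A 799.0 world z8 [579.  -9.   8.]
247.0 147.0 wh 30.0 28.0 ang 90.0 A 784.5 world z8 [ 593. -138.    8.]
239.5 121.0 wh 8.0 7.0 ang 90.0 A 43.5 world z8 [ 671. -114.    8.]
279.9 145.5 wh 22.5 60.4 ang 7.7 A 135.5 world z8 [ 599. -236.    8.]
165.5 211.0 wh 331.0 344.0 ang 0.0 A 56521.0 world z8 [399. 100.   8.]
382.5 144.5 wh 289.0 257.0 ang 90.0 A 27143.0 world z8 [ 609. -549.    8.]
378.7 178.4 wh 37.2 25.0 ang 13.0 A 625.0 world z8 [ 505. -537.    8.]
344.3 142.6 wh 80.1 34.8 ang 81.3 A 1847.0 world z8 [ 612. -431.    8.]
```

View pics/crop1.png

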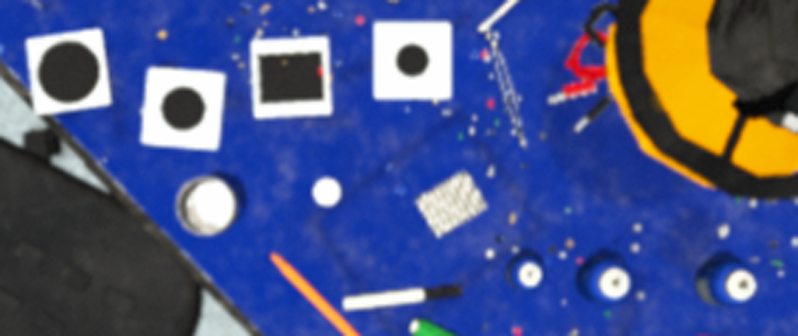

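View pics/crop2.png

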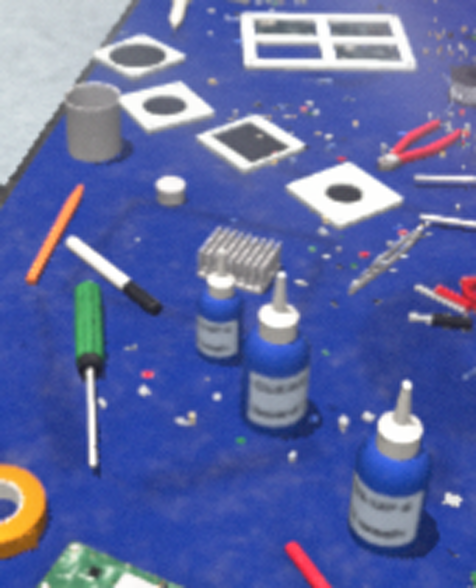

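Crop 1 shows the plates: beaker plate at (69,72), bottle plate at (183,108), heatsink plate at (291,78) and tin plate at (412,61). The small bottle is at (528,272) and clearly smaller than those at (605,283) and (735,285). Crop 2 agrees, with the small bottle at (218,320).

I'll first move to a lookout over the middle, at about TCP (480,0,290) with the tool's x along −y.

Add to h.py:
```python
def go(x,y,z,yaw):
    "shift and turn in tool axes from the present pose to TCP x,y,z, tool down, tool x at yaw"
    s=arm.read_state();R=Ro.from_quat(s["ee_rot"])
    T=Ro.from_matrix(np.array([[np.cos(yaw),np.sin(yaw),0],[np.sin(yaw),-np.cos(yaw),0],[0,0,-1]]))
    d=R.inv().apply(np.array([x,y,z])-s["position"]);r=(R.inv()*T).as_rotvec()
    print("from",s["position"].round(1),"d",d.round(1),"r",r.round(3),"t",round(float(s["clock"]),2))
```

```bash
python3 -c "
from h import *
go(480,0,290,-np.pi/2)"
```

```text
from [232.1 579.8 230.5] d [445.7 446.2 -58.7] r [ 1.00e-03 -1.00e-03  1.19e+00] t 0.15
```

jog_arm(deltas={"sx":[100,250,446,446,446,446,446,446,446,446],"sy":[100,250,446,446,446,446,446,446,446,446],"sz":[-58,-58,-58,-58,-58,-58,-58,-58,-58,-58],"ax":[0,0,0,0,0,0,0,0,0,0],"ay":[0,0,0,0,0,0,0,0,0,0],"az":[0.3,0.6,1.19,1.19,1.19,1.19,1.19,1.19,1.19,1.19]}, aperture=85)

```text
clock: 1.15
position: [427.3, 123.1, 281.3]
ee_rot: [0.707, -0.707, -0.0, -0.0]
contact_force: [-0.3, 0.9, -1.0]
gripper_width: 85.1
grasp_force: 0.0
```

```bash
python3 -c "
from h import *
go(480,0,290,-np.pi/2)"
```

```text
from [427.3 123.1 281.3] d [123.1 -52.7  -8.7] r [-0.  0.  0.] t 1.15
```

jog_arm(deltas={"sx":[123,123,123,123,123,123],"sy":[-53,-53,-53,-53,-53,-53],"sz":[-9,-9,-9,-9,-9,-9],"ax":[0,0,0,0,0,0],"ay":[0,0,0,0,0,0],"az":[0,0,0,0,0,0]})

```text
clock: 1.75
position: [479.7, 2.5, 289.7]
ee_rot: [0.707, -0.707, -0.0, 0.0]
contact_force: [-0.6, -0.6, 0.2]
gripper_width: 85.1
grasp_force: 0.0
```

Run:
```python
from h import *
C=cal("wrist");p,d=viewer.get_image("wrist");cv2.imwrite("pics/w1.png",p);np.save("pics/w1.npy",d)
import pickle;pickle.dump(C,open("pics/w1.pkl","wb"))
print(-C[2].T@C[3],C[2][2])
```

```text
[479.16232323 -64.50999897 433.33270053] [-0.00187543  0.26939902 -0.96302682]
```

View pics/w1.png

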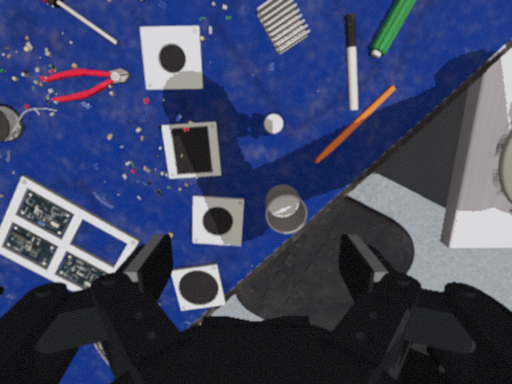

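Wrist picture: plates at (172,57) tin, (194,150) heatsink, (217,220) bottle and (199,287) beaker. The tin is at (273,123), the heatsink at (284,24) and the beaker at (286,209). I'll measure them in world coordinates from both cameras.

Create meas.py:
```python
from h import *
def rect(C,p,box,z,f,tag):
    x0,y0,x1,y1=box;s=4;q=cv2.resize(p[y0:y1,x0:x1],None,fx=s,fy=s,interpolation=cv2.INTER_CUBIC)
    m=f(cv2.cvtColor(q,cv2.COLOR_BGR2HSV).astype(int)).astype(np.uint8)
    m=cv2.morphologyEx(m,cv2.MORPH_OPEN,np.ones((5,5)))
    c=max(cv2.findContours(m,cv2.RETR_EXTERNAL,cv2.CHAIN_APPROX_NONE)[0],key=cv2.contourArea).reshape(-1,2)
    w=cast(C,(c+.5)/s-.5+[x0,y0],z)[:,:2].astype(np.float32)
    (x,y),(a,b),g=cv2.minAreaRect(w);e,r=cv2.minEnclosingCircle(w)
    print(tag,"rect",np.round([x,y,a,b,g],1),"circ",np.round([*e,r],1));return w
white=lambda h:(h[...,1]<70)&(h[...,2]>130)
black=lambda h:(h[...,2]<75)&(h[...,1]<140)
notblue=lambda h:(h[...,1]<115)&(h[...,2]>85)
```

Run:
```python
from meas import *
import pickle
C=pickle.load(open("pics/w1.pkl","rb"));p=cv2.imread("pics/w1.png")
print("wrist")
for n,b,i in (("n_tin",(132,18,212,98),(155,40,190,75)),("n_heat",(155,115,228,185),(170,123,215,178)),("n_bot",(185,192,250,252),(200,203,236,238)),("n_beak",(166,258,228,312),(175,265,224,308))):
    rect(C,p,b,8,white,n);rect(C,p,i,8,black,n+" pocket")
rect(C,p,(258,108,290,140),18,notblue,"tin");rect(C,p,(250,0,318,60),28,notblue,"heat")
rect(C,p,(260,180,312,240),63,notblue,"beaker")
C=cal("top");p=cv2.imread("pics/top0.png");print("top")
for n,b in (("n_tin",(227,127,268,167)),("n_heat",(184,133,224,171)),("n_bot",(146,144,185,182)),("n_beak",(105,131,145,169))):
    rect(C,p,b,8,white,n)
rect(C,p,(205,183,228,203),18,notblue,"tin");rect(C,p,(244,182,279,213),28,notblue,"heat")
rect(C,p,(160,184,188,212),63,notblue,"beaker");rect(C,p,(278,212,299,232),85,white,"bottle")
```

```text
wrist
n_tin rect [ 592.9 -135.5   87.3   82.6    0.7] circ [ 595.1 -135.4   57. ]
n_tin pocket rect [ 594.4 -135.1   33.4   33.8   89.9] circ [ 594.5 -135.2   17.3]
n_heat rect [577.2  -6.   86.1  83.6   3. ] circ [576.2  -6.8  56.7]
n_heat pocket rect [574.4  -7.3  52.9  67.3   3.7] circ [573.8  -7.3  41.7]
n_bot rect [540.3 107.4  83.9  82.   85.9] circ [540.4 106.9  56.7]
n_bot pocket rect [539.1 106.3  45.4  46.1  88.8] circ [539.4 106.3  23.5]
n_beak rect [574.4 237.9  87.2  97.2   8.9] circ [574.3 238.9  61.8]
n_beak pocket rect [577.1 230.4  63.4  64.8  86.7] circ [577.4 230.7  32.8]
tin rect [453.  -47.5  29.5  30.1   0.5] circ [453.  -47.5  15.4]
heat rect [ 443.3 -175.7   51.6   64.7   31.7] circ [ 444.1 -174.1   37.7]
beaker rect [435.7  74.2  60.2  59.6  85.7] circ [435.1  75.5  31.5]
top
n_tin rect [ 593.7 -137.5   87.8   83.4    0.6] circ [ 595.3 -137.3   56.4]
n_heat rect [579.1  -9.2  95.   86.1   1.2] circ [578.5  -9.   59.7]
n_bot rect [540.7 105.5  86.7  84.8  85.4] circ [540.7 104.8  56.4]
n_beak rect [572.7 238.9  92.5 107.8   8.9] circ [573.5 240.7  67.5]
tin rect [453.7 -49.   32.3  31.5   0.9] circ [453.6 -49.2  16.5]
heat rect [ 443.2 -179.2   49.6   65.7   31.2] circ [ 442.5 -179.2   37.8]
beaker rect [436.4  70.8  61.7  62.5   1.2] circ [436.6  70.9  32.3]
bottle rect [ 371.6 -255.    22.3   22.5   63.9] circ [ 371.5 -255.1   11.7]
```

```bash
python3 -c "
from h import *
go(443,-177,60,-np.pi/2+.55)"
```

```text
from [479.8   2.8 289.9] d [179.8  36.9 229.9] r [ 0.     0.    -0.549] t 1.8
```

jog_arm(deltas={"sx":[45,90,135,180,180,180,180,180,180],"sy":[9,18,27,37,37,37,37,37,37],"sz":[57,115,172,230,230,230,230,230,230],"ax":[0,0,0,0,0,0,0,0,0],"ay":[0,0,0,0,0,0,0,0,0],"az":[-0.15,-0.3,-0.45,-0.55,-0.55,-0.55,-0.55,-0.55,-0.55]})

```text
clock: 2.7
position: [444.8, -177.0, 61.3]
ee_rot: [0.873, -0.488, 0.001, -0.001]
contact_force: [0.3, -0.1, 0.7]
gripper_width: 85.2
grasp_force: 0.0
```

Run:
```python
from meas import *
go(443,-177,6,-np.pi/2+.55)
C=cal("wrist");p,d=viewer.get_image("wrist");cv2.imwrite("pics/w2.png",p)
print(proj(C,[[443,-177,28]]))
```

```text
from [ 444.8 -177.    61.3] d [-1.   1.6 55.3] r [-0.002 -0.002  0.002] t 2.7
[[257.35505207 216.18108947]]
```

View pics/w2.png

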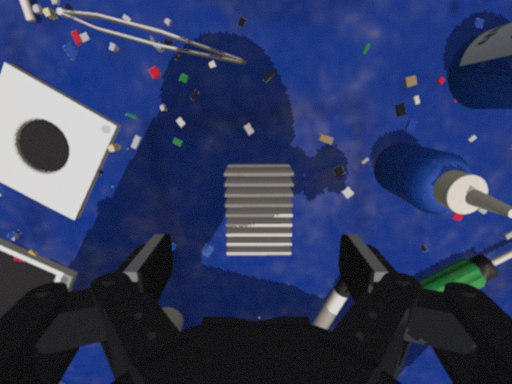

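Heatsink at (258,210), aligned between the fingers. The white pen end at (338,285) might be close to the right finger, so I'll check that.

Run:
```python
from h import *
s=arm.read_state();R=Ro.from_quat(s["ee_rot"]);C=cal("wrist")
for uv in ([338,285],[355,282],[320,325],[335,300]): print(uv,R.inv().apply(cast(C,[uv],8)[0]-s["position"]).round(1))
print(R.inv().apply(cast(C,[[224,256],[292,256],[224,165],[292,165]],28)-s["position"]).round(1))
```

```text
[338, 285] [-67.5  66.6  53.2]
[355, 282] [-64.7  80.   53.1]
[320, 325] [-106.1   54.6   53.1]
[335, 300] [-81.5  65.3  53.2]
[[-30.7 -21.6  33.5]
 [-30.6  25.8  33.4]
 [ 33.6 -19.8  33.6]
 [ 33.6  23.5  33.5]]
```

jog_arm(deltas={"sx":[1,1,1,1,1],"sy":[2,2,2,2,2],"sz":[25,45,55,55,55],"ax":[0,0,0,0,0],"ay":[0,0,0,0,0],"az":[0,0,0,0,0]})

```text
clock: 3.25
position: [443.0, -179.5, 6.0]
ee_rot: [0.873, -0.488, 0.001, -0.0]
contact_force: [0.8, -0.1, -0.1]
gripper_width: 84.9
grasp_force: 0.0
```

jog_arm(deltas={"sx":[0,0,0,0,0,0,0,0],"sy":[0,0,0,0,0,0,0,0],"sz":[0,0,0,0,0,0,0,0],"ax":[0,0,0,0,0,0,0,0],"ay":[0,0,0,0,0,0,0,0],"az":[0,0,0,0,0,0,0,0]}, aperture=30)

```text
clock: 4.05
position: [442.9, -179.9, 6.0]
ee_rot: [0.873, -0.488, 0.001, -0.0]
contact_force: [-0.8, 0.7, 5.5]
gripper_width: 43.8
grasp_force: 62.5
```

jog_arm(deltas={"sx":[0,0,0,0],"sy":[0,0,0,0],"sz":[-30,-60,-60,-60],"ax":[0,0,0,0],"ay":[0,0,0,0],"az":[0,0,0,0]})

```text
clock: 4.45
position: [441.7, -179.7, 65.2]
ee_rot: [0.872, -0.489, 0.0, -0.0]
contact_force: [-0.3, 0.0, -2.2]
gripper_width: 43.9
grasp_force: 62.3
```

```bash
python3 -c "
from h import *
go(575,-7.5,60,-np.pi/2+.058)"
```

```text
from [ 441.7 -179.7   65.2] d [ -77.3 -203.6    5.4] r [-0.001  0.     0.491] t 4.45
```

jog_arm(deltas={"sx":[-15,-30,-46,-62,-77,-77,-77,-77],"sy":[-40,-80,-120,-160,-203,-203,-203,-203],"sz":[0,0,0,3,5,5,5,5],"ax":[0,0,0,0,0,0,0,0],"ay":[0,0,0,0,0,0,0,0],"az":[0.1,0.25,0.4,0.49,0.49,0.49,0.49,0.49]})

```text
clock: 5.25
position: [573.0, -8.8, 58.5]
ee_rot: [0.728, -0.686, -0.001, 0.002]
contact_force: [-0.2, -0.0, -2.7]
gripper_width: 43.6
grasp_force: 62.2
```

Run:
```python
from h import *
go(575,-7.5,10,-np.pi/2+.058)
C=cal("wrist");p,d=viewer.get_image("wrist");cv2.imwrite("pics/w3.png",p)
```

```text
from [573.   -8.8  58.5] d [-1.2 -2.2 48.4] r [ 0.004 -0.     0.001] t 5.25
```

View pics/w3.png

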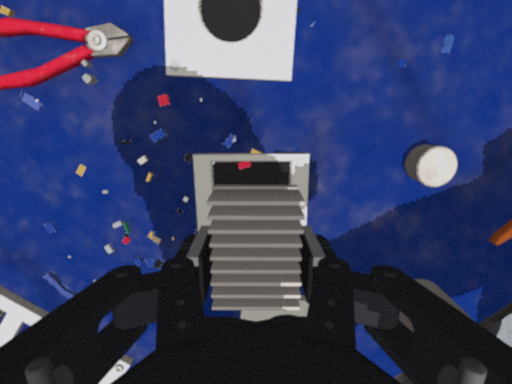

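The heatsink at (256,250) is held over its plate. The plate's far edge runs from (193,154) to (309,153), with the pocket's far edge at y≈163.

Run:
```python
from h import *
s=arm.read_state();R=Ro.from_quat(s["ee_rot"]);C=cal("wrist")
f=lambda uv,z:R.inv().apply(cast(C,uv,z)-s["position"]).round(1)
print(s["position"]);print("plate",f([[193,154],[309,153],[213,163],[290,163]],8))
print("heat top far",f([[217,185],[295,185]],s["position"][2]-6+28))
```

```text
[573.24999754  -9.03465381  58.93921668]
plate [[ 38.3 -42.2  50.8]
 [ 39.   38.   51.1]
 [ 32.  -28.6  50.9]
 [ 32.   25.   51. ]]
heat top far [[ 35.2 -16.3 -22. ]
 [ 35.2  18.5 -21.9]]
```

Run:
```python
from h import *
s=arm.read_state();R=Ro.from_quat(s["ee_rot"]);C=cal("wrist")
f=lambda uv,z:R.inv().apply(cast(C,uv,z)-s["position"]).round(1)
print("bottom far",f([[217,185],[295,185]],s["position"][2]-6))
print("top near",f([[212,308],[300,308]],s["position"][2]-6+28))
```

```text
bottom far [[ 27.9 -20.1   6. ]
 [ 27.9  22.6   6.1]]
top near [[-29.3 -21.1 -22.1]
 [-29.4  23.6 -21.9]]
```

jog_arm(deltas={"sx":[-1,-1,-1,-1,-1,-1],"sy":[-3,-3,-3,-3,-3,-3],"sz":[20,35,43,48,48,48],"ax":[0,0,0,0,0,0],"ay":[0,0,0,0,0,0],"az":[0,0,0,0,0,0]})

```text
clock: 5.9
position: [578.1, -7.1, 12.6]
ee_rot: [0.728, -0.686, 0.0, -0.0]
contact_force: [0.2, 0.3, -1.3]
gripper_width: 44.0
grasp_force: 62.3
```

jog_arm(deltas={"sx":[0,0,0,0,0],"sy":[0,0,0,0,0],"sz":[0,0,0,0,0],"ax":[0,0,0,0,0],"ay":[0,0,0,0,0],"az":[0,0,0,0,0]}, aperture=75)

```text
clock: 6.4
position: [577.9, -6.8, 12.2]
ee_rot: [0.728, -0.686, 0.0, -0.0]
contact_force: [0.1, -0.5, -0.5]
gripper_width: 75.0
grasp_force: 0.0
```

jog_arm(deltas={"sx":[0,0,0,0,0],"sy":[0,0,0,0,0],"sz":[-30,-70,-100,-100,-100],"ax":[0,0,0,0,0],"ay":[0,0,0,0,0],"az":[0,0,0,0,0]}, aperture=85)

```text
clock: 6.9
position: [577.8, -6.7, 112.7]
ee_rot: [0.728, -0.686, 0.0, -0.001]
contact_force: [-0.1, -0.4, 0.1]
gripper_width: 85.2
grasp_force: 0.0
```

Run:
```python
from meas import *
C=cal("wrist");p,d=viewer.get_image("wrist");cv2.imwrite("pics/w4.png",p)
go(453,-48,60,-np.pi/2)
```

```text
from [577.   -6.9 111.5] d [ 33.7 126.2  51.6] r [0.001 0.    0.06 ] t 6.95
```

View pics/w4.png

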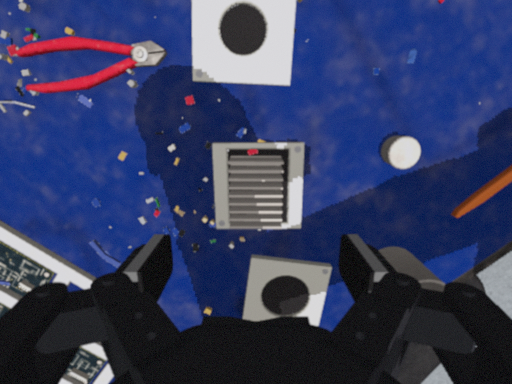

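The heatsink sits in its pocket at (257,188). The tin is at (403,152). I'll check the heatsink's height from the depth data and remeasure the tin.

Run:
```python
from meas import *
C=cal("wrist");p=cv2.imread("pics/w4.png")
rect(C,p,(383,130,428,175),18,white,"tin")
rect(C,p,(180,0,310,95),8,white,"n_tin");rect(C,p,(215,0,275,60),8,black,"n_tin pocket")
print("heat top",cast(C,[[229,158],[281,156],[286,221],[232,222]],32).round(1).tolist())
print("plate",cast(C,[[213,142],[304,142],[301,229],[216,230]],8).round(1).tolist())
go(453,-48,60,-np.pi/2)
```

```text
tin rect [452.2 -47.7  27.5  28.1  10.6] circ [452.3 -47.7  14.2]
n_tin rect [ 593.7 -126.3   81.4   63.     0.9] circ [ 593.3 -127.    50.6]
n_tin pocket rect [ 593.7 -135.    35.3   35.    24.9] circ [ 593.8 -135.2   17.9]
heat top [[598.8, -36.5, 32.0], [557.7, -40.6, 32.0], [548.7, 14.3, 32.0], [594.3, 17.9, 32.0]]
plate [[615.2, -45.6, 8.0], [536.3, -50.4, 8.0], [530.4, 31.0, 8.0], [610.6, 36.8, 8.0]]
from [577.   -6.9 111.5] d [ 33.7 126.2  51.6] r [0.001 0.    0.06 ] t 6.95
```

jog_arm(deltas={"sx":[13,25,34,34,34,34,34],"sy":[46,90,126,126,126,126,126],"sz":[10,20,40,60,80,80,80],"ax":[0,0,0,0,0,0,0],"ay":[0,0,0,0,0,0,0],"az":[0.06,0.06,0.06,0.06,0.06,0.06,0.06]})

```text
clock: 7.65
position: [453.5, -48.5, 31.3]
ee_rot: [0.707, -0.707, -0.001, 0.001]
contact_force: [-0.1, -0.3, 1.0]
gripper_width: 85.1
grasp_force: 0.0
```

Run:
```python
from meas import *
C=cal("wrist");p,d=viewer.get_image("wrist");cv2.imwrite("pics/w5.png",p)
u,v=proj(C,[[452.5,-47.7,18]])[0].astype(int);print(u,v)
rect(C,p,(u-45,v-45,u+45,v+45),18,white,"tin")
go(452.5,-47.7,7,-np.pi/2)
```

```text
255 228
tin rect [453.2 -47.3  25.8  25.9  90. ] circ [452.7 -47.2  13.5]
from [454.2 -48.4  31.9] d [-0.7  1.7 24.9] r [ 0.001 -0.     0.   ] t 7.7
```

jog_arm(deltas={"sx":[-1,-1,-1,-1],"sy":[1,1,1,1],"sz":[15,25,25,25],"ax":[0,0,0,0],"ay":[0,0,0,0],"az":[0,0,0,0]})

```text
clock: 8.1
position: [453.3, -47.4, 7.2]
ee_rot: [0.707, -0.707, 0.0, -0.0]
contact_force: [-0.3, 0.3, 0.7]
gripper_width: 85.1
grasp_force: 0.0
```

jog_arm(deltas={"sx":[0,0,0,0,0,0,0,0,0,0],"sy":[0,0,0,0,0,0,0,0,0,0],"sz":[0,0,0,0,0,0,0,0,0,0],"ax":[0,0,0,0,0,0,0,0,0,0],"ay":[0,0,0,0,0,0,0,0,0,0],"az":[0,0,0,0,0,0,0,0,0,0]}, aperture=15)

```text
clock: 9.1
position: [453.1, -47.4, 7.6]
ee_rot: [0.707, -0.707, 0.0, -0.0]
contact_force: [-1.0, -0.2, 4.9]
gripper_width: 24.3
grasp_force: 58.6
```

jog_arm(deltas={"sx":[0,0,0,0],"sy":[0,0,0,0],"sz":[-20,-60,-60,-60],"ax":[0,0,0,0],"ay":[0,0,0,0],"az":[0,0,0,0]})

```text
clock: 9.5
position: [453.3, -47.2, 67.7]
ee_rot: [-0.707, 0.707, -0.0, 0.001]
contact_force: [0.8, -0.1, -0.2]
gripper_width: 23.9
grasp_force: 59.2
```

```bash
python3 -c "
from h import *
go(594,-135.5,60,-np.pi/2)"
```

```text
from [453.3 -47.2  67.7] d [  88.3 -140.7    8. ] r [-0.002  0.001 -0.   ] t 9.5
```

jog_arm(deltas={"sx":[22,44,66,88,88,88,88],"sy":[-35,-70,-105,-141,-141,-141,-141],"sz":[0,0,3,8,8,8,8],"ax":[0,0,0,0,0,0,0],"ay":[0,0,0,0,0,0,0],"az":[0,0,0,0,0,0,0]})

```text
clock: 10.2
position: [592.2, -135.0, 57.7]
ee_rot: [-0.707, 0.707, 0.001, -0.001]
contact_force: [-0.0, 0.4, 0.2]
gripper_width: 24.1
grasp_force: 59.2
```

Run:
```python
from meas import *
C=cal("wrist");p,d=viewer.get_image("wrist");cv2.imwrite("pics/w6.png",p)
go(594,-135.5,11,-np.pi/2)
print(proj(C,[[594,-135.5,4]]))
```

```text
from [ 592.5 -134.8   58.4] d [ 0.7 -1.6 47.4] r [0.002 0.    0.   ] t 10.25
[[251.31588624 204.66560229]]
```

View pics/w6.png

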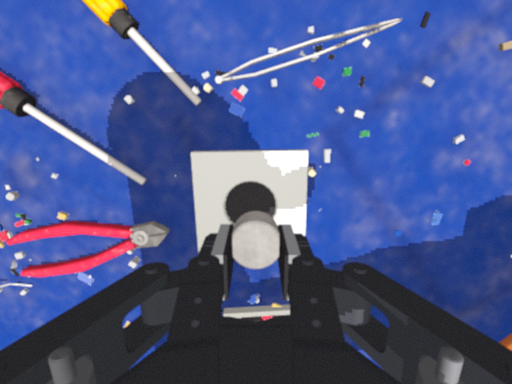

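The tin is held upright at (255,242) over the plate, whose far corners are (192,151) and (308,151) and near edge is at row 310.

Run:
```python
from h import *
s=arm.read_state();R=Ro.from_quat(s["ee_rot"]);C=cal("wrist")
f=lambda uv,z:R.inv().apply(cast(C,uv,z)-s["position"]).round(1)
print("plate",f([[192,151],[308,151],[223,309],[290,306]],8))
print("tin",f([[255,242]],s["position"][2]+11))
```

```text
plate [[ 40.5 -42.6  50.3]
 [ 40.5  37.1  50.4]
 [-87.6 -25.2  50.3]
 [-84.8  29.1  50.4]]
tin [[  2.1   0.7 -11. ]]
```

jog_arm(deltas={"sx":[-1,-1,-1,-1,-1,-1],"sy":[-2,-2.5,-2.5,-2.5,-2.5,-2.5],"sz":[20,35,43,46.5,46.5,46.5],"ax":[0,0,0,0,0,0],"ay":[0,0,0,0,0,0],"az":[0,0,0,0,0,0]})

```text
clock: 10.85
position: [596.9, -134.3, 13.3]
ee_rot: [0.707, -0.707, 0.0, -0.0]
contact_force: [0.1, -0.3, -0.3]
gripper_width: 24.3
grasp_force: 59.2
```

jog_arm(deltas={"sx":[0,0,0,0,0],"sy":[0,0,0,0,0],"sz":[0,0,0,0,0],"ax":[0,0,0,0,0],"ay":[0,0,0,0,0],"az":[0,0,0,0,0]}, aperture=60)

```text
clock: 11.35
position: [596.5, -134.4, 12.6]
ee_rot: [-0.707, 0.707, -0.0, 0.0]
contact_force: [1.0, 0.2, -0.6]
gripper_width: 60.4
grasp_force: 0.0
```

jog_arm(deltas={"sx":[0,0,0,0,0],"sy":[0,0,0,0,0],"sz":[-30,-70,-100,-100,-100],"ax":[0,0,0,0,0],"ay":[0,0,0,0,0],"az":[0,0,0,0,0]}, aperture=85)

```text
clock: 11.85
position: [596.6, -134.3, 113.2]
ee_rot: [-0.707, 0.707, -0.0, 0.001]
contact_force: [-0.6, 0.2, -1.2]
gripper_width: 85.3
grasp_force: 0.0
```

Run:
```python
from meas import *
C=cal("wrist");p,d=viewer.get_image("wrist");cv2.imwrite("pics/w7.png",p)
rect(C,p,(180,120,340,270),8,white,"n_tin")
K=C[0];print("tin",proj(C,[[594,-135.5,22]]))
go(371.5,-255,120,-np.pi/2)
```

```text
n_tin rect [ 592.  -135.3   87.9   82.7    0.8] circ [ 594.8 -135.3   57.2]
tin [[257.32204317 189.94600592]]
from [ 595.8 -134.3  111.9] d [120.8 224.3  -7.9] r [ 0.001  0.    -0.   ] t 11.9
```

View pics/w7.png

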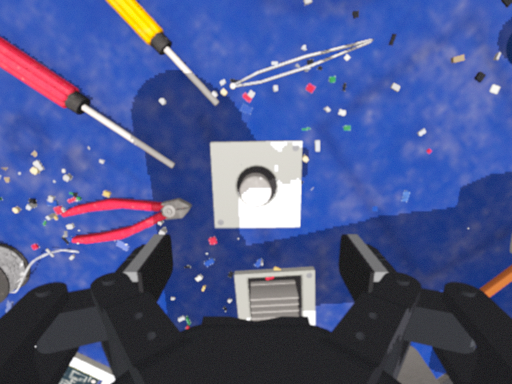

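The tin is in its pocket at (257,186) and the heatsink in its own at (275,300). Next is the bottle, so I'll check the neighbouring bottle's height and position for clearance.

Run:
```python
from h import *
C=cal("top");d=np.load("pics/top0.npy")
o=-C[2].T@C[3]
for n,(u,v) in {"small":(289,222),"big":(319,225),"big2":(364,226)}.items():
    m=d[v-5:v+6,u-5:u+6];i=np.unravel_index(np.where(m>0,m,1e9).argmin(),m.shape);q=[u-5+i[1],v-5+i[0]]
    un=cv2.undistortPoints(np.array([[q]],float),C[0],C[1])[0,0];P=C[2].T@(np.array([*un,1])*m[i]-C[3]);print(n,q,P.round(),cast(C,[[u,v]],P[2]-15).round())
```

```text
small [np.int64(290), np.int64(224)] [ 368. -257.   98.] [[ 373. -256.   83.]]
big [np.int64(321), np.int64(225)] [ 367. -336.  134.] [[ 367. -334.  119.]]
big2 [np.int64(367), np.int64(226)] [ 365. -463.  135.] [[ 365. -459.  120.]]
```

jog_arm(deltas={"sx":[20,40,60,80,100,120,120,120,120,120],"sy":[35,75,115,150,190,224,224,224,224,224],"sz":[-18,-18,-18,-18,-18,-18,-18,-18,-18,-18],"ax":[0,0,0,0,0,0,0,0,0,0],"ay":[0,0,0,0,0,0,0,0,0,0],"az":[0.15,0.3,0.45,0.6,0.75,0.9,1.03,1.03,1.03,1.03]}, aperture=60)

```text
clock: 12.9
position: [372.9, -254.1, 130.0]
ee_rot: [-0.268, 0.963, 0.0, -0.0]
contact_force: [-0.8, 0.7, -0.3]
gripper_width: 60.1
grasp_force: 0.0
```

Run:
```python
from meas import *
C=cal("wrist");p,d=viewer.get_image("wrist");cv2.imwrite("pics/w8.png",p);np.save("pics/w8.npy",d)
go(371,-256,32,-2.6);print(proj(C,[[371,-256,98],[371,-256,61]]))
```

```text
from [ 373.  -254.1  130.1] d [ 2.6 -0.7 98.1] r [ 0.001 -0.001  0.002] t 12.95
[[252.0174593  214.09471889]
 [252.48678769 197.61771244]]
```

View pics/w8.png

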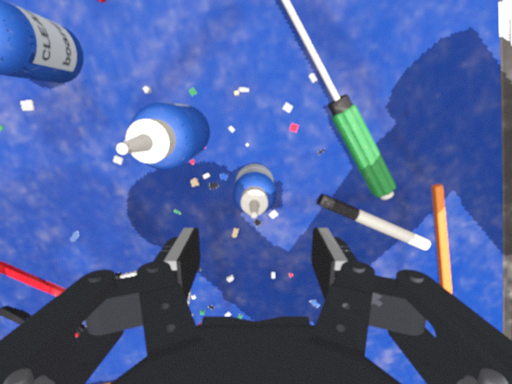

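The small bottle is centred at (254,213) as predicted, and the larger one at (165,140) is clear of the left finger. I'll descend and grip.

jog_arm(deltas={"sx":[2,2,2,2,2,2],"sy":[0,0,0,0,0,0],"sz":[30,60,85,98,98,98],"ax":[0,0,0,0,0,0],"ay":[0,0,0,0,0,0],"az":[0,0,0,0,0,0]})

```text
clock: 13.55
position: [371.4, -255.3, 32.6]
ee_rot: [-0.268, 0.963, -0.0, -0.0]
contact_force: [-0.7, 0.4, 0.3]
gripper_width: 60.2
grasp_force: 0.0
```

jog_arm(deltas={"sx":[0,0,0,0,0,0,0,0],"sy":[0,0,0,0,0,0,0,0],"sz":[0,0,0,0,0,0,0,0],"ax":[0,0,0,0,0,0,0,0],"ay":[0,0,0,0,0,0,0,0],"az":[0,0,0,0,0,0,0,0]}, aperture=25)

```text
clock: 14.35
position: [371.7, -255.7, 33.8]
ee_rot: [-0.267, 0.964, -0.001, 0.001]
contact_force: [-0.5, 1.3, 6.9]
gripper_width: 33.4
grasp_force: 59.6
```

jog_arm(deltas={"sx":[0,0,0,0,0],"sy":[0,0,0,0,0],"sz":[-40,-80,-120,-120,-120],"ax":[0,0,0,0,0],"ay":[0,0,0,0,0],"az":[0,0,0,0,0]})

```text
clock: 14.85
position: [370.9, -255.3, 153.4]
ee_rot: [-0.267, 0.964, -0.0, 0.001]
contact_force: [-0.3, 0.2, -0.9]
gripper_width: 33.4
grasp_force: 60.1
```

```bash
python3 -c "
from h import *
go(539.5,106,150,-np.pi/2)"
```

```text
from [ 370.9 -255.3  153.4] d [-330.4  223.1    3.9] r [-3.00e-03  1.00e-03 -1.03e+00] t 14.85
```

jog_arm(deltas={"sx":[-30,-70,-110,-150,-190,-230,-270,-300,-330,-330],"sy":[20,47,74,101,128,155,182,203,223,223],"sz":[0,0,0,0,0,0,0,0,20,40],"ax":[0,0,0,0,0,0,0,0,0,0],"ay":[0,0,0,0,0,0,0,0,0,0],"az":[-0.1,-0.25,-0.4,-0.55,-0.7,-0.85,-1,-1.03,-1.03,-1.03]})

```text
clock: 15.85
position: [540.4, 109.2, 110.5]
ee_rot: [0.708, -0.706, 0.0, -0.0]
contact_force: [-0.0, -1.0, -0.0]
gripper_width: 33.2
grasp_force: 60.2
```

jog_arm(deltas={"sx":[0,0,0,0],"sy":[0,0,0,0],"sz":[0,20,20,20],"ax":[0,0,0,0],"ay":[0,0,0,0],"az":[0,0,0,0]})

```text
clock: 16.25
position: [538.5, 104.8, 92.6]
ee_rot: [-0.707, 0.707, 0.0, -0.001]
contact_force: [0.2, -0.2, -0.4]
gripper_width: 33.1
grasp_force: 60.1
```

Run:
```python
from meas import *
C=cal("wrist");p,d=viewer.get_image("wrist");cv2.imwrite("pics/w9.png",p)
go(539.5,106,37,-np.pi/2)
```

```text
from [539.  105.1  93.2] d [-0.9 -0.4 56.2] r [-0. -0. -0.] t 16.3
```

View pics/w9.png

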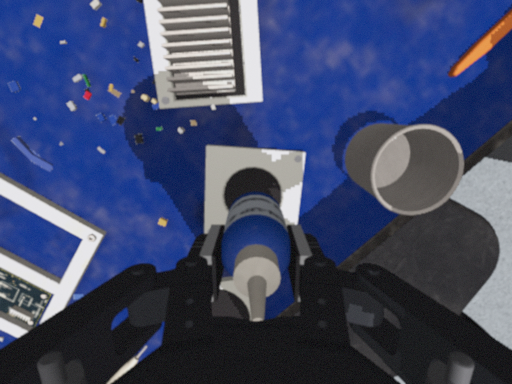

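The bottle is held upright at (255,240) over its plate, whose far corners are (206,146) and (306,153). The beaker is at (410,165).

Run:
```python
from h import *
s=arm.read_state();R=Ro.from_quat(s["ee_rot"]);C=cal("wrist")
P=cast(C,[[206,146],[306,153]],8);e=P[1]-P[0];n=np.cross([0,0,1],e/np.linalg.norm(e))
for k in(1,-1): print(np.linalg.norm(e).round(1),(P.mean(0)+k*40*n).round(1))
z=s["position"][2]-33.8
print("tip",cast(C,[[258,318]],z+98).round(1),"cap",cast(C,[[256,270]],z+73).round(1), s["position"])
```

```text
81.2 [534.7  28.3   8. ]
81.2 [540.2 108.1   8. ]
tip [[537.3 105.  157.4]] cap [[537.9 102.1 132.4]] [539.04748769 105.14387393  93.2334255 ]
```

jog_arm(deltas={"sx":[-2,-2,-2,-2,-2,-2],"sy":[-1,-1,-1,-1,-1,-1],"sz":[25,42,50,55,55,55],"ax":[0,0,0,0,0,0],"ay":[0,0,0,0,0,0],"az":[0,0,0,0,0,0]})

```text
clock: 16.9
position: [540.5, 107.9, 38.4]
ee_rot: [0.707, -0.707, 0.0, -0.001]
contact_force: [0.1, -0.3, -0.6]
gripper_width: 33.3
grasp_force: 60.1
```

jog_arm(deltas={"sx":[0,0,0,0,0],"sy":[0,0,0,0,0],"sz":[0,0,0,0,0],"ax":[0,0,0,0,0],"ay":[0,0,0,0,0],"az":[0,0,0,0,0]}, aperture=65)

```text
clock: 17.4
position: [539.9, 107.7, 37.6]
ee_rot: [0.707, -0.707, 0.0, -0.0]
contact_force: [0.9, 0.5, 0.6]
gripper_width: 65.0
grasp_force: 0.0
```

jog_arm(deltas={"sx":[0,0,0,0,0],"sy":[0,0,0,0,0],"sz":[-40,-80,-110,-110,-110],"ax":[0,0,0,0,0],"ay":[0,0,0,0,0],"az":[0,0,0,0,0]}, aperture=85)

```text
clock: 17.9
position: [539.8, 107.8, 148.1]
ee_rot: [-0.707, 0.707, -0.0, 0.001]
contact_force: [-0.3, -0.6, -1.1]
gripper_width: 84.9
grasp_force: 0.0
```

Run:
```python
from meas import *
C=cal("wrist");p,d=viewer.get_image("wrist");cv2.imwrite("pics/w10.png",p)
go(436,73.5,100,-np.pi/2)
print("bottle tip",proj(C,[[540,107,102]]),"beaker",proj(C,[[436,73.5,63]]))
```

```text
from [539.2 107.5 146.9] d [ 34.  103.1  47. ] r [ 0.001 -0.    -0.   ] t 17.95
bottle tip [[253.82377813 207.69236618]] beaker [[381.90934073 152.90140807]]
```

View pics/w10.png

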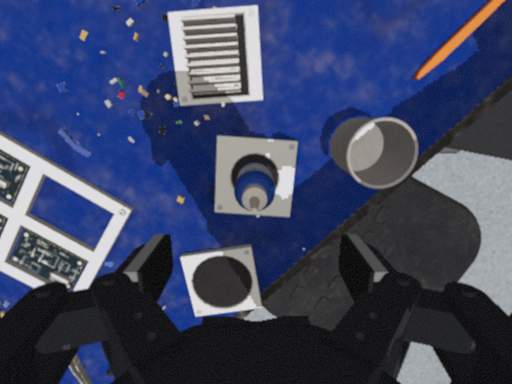

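The bottle stands in its pocket with its tip at (256,207). The beaker rim is at (382,152), as predicted, and its plate is at (221,282).

Run:
```python
from h import *
C=cal("wrist");print("plate",cast(C,[[181,257],[250,247],[262,308],[195,317]],8).mean(0).round(1),"pocket",cast(C,[[222,280]],6).round(1))
```

```text
plate [576.1 230.8   8. ] pocket [[576.3 227.7   6. ]]
```

jog_arm(deltas={"sx":[11,22,34,34,34,34,34,34],"sy":[34,68,103,103,103,103,103,103],"sz":[0,0,10,47,67,67,67,67],"ax":[0,0,0,0,0,0,0,0],"ay":[0,0,0,0,0,0,0,0],"az":[0,0,0,0,0,0,0,0]})

```text
clock: 18.75
position: [437.6, 74.0, 81.0]
ee_rot: [0.707, -0.707, 0.0, -0.0]
contact_force: [-0.0, -0.2, -0.0]
gripper_width: 84.8
grasp_force: 0.0
```

Run:
```python
from meas import *
C=cal("wrist");p,d=viewer.get_image("wrist");cv2.imwrite("pics/w11.png",p)
go(436,73.5,20,-np.pi/2)
```

```text
from [437.7  74.1  81.2] d [ 0.6  1.8 61.2] r [-0.001  0.001  0.   ] t 18.8
```

View pics/w11.png

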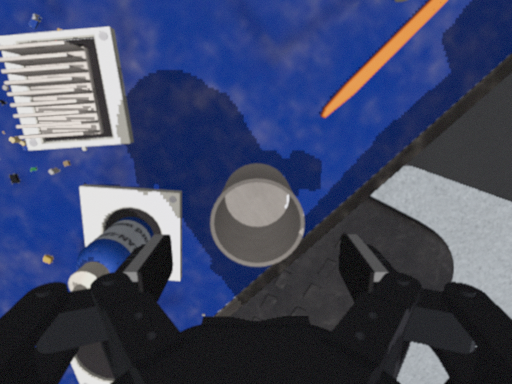

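The beaker rim is centred at (258,221) between the fingers, so I'll descend and grip.

jog_arm(deltas={"sx":[0,0,0,0,0],"sy":[1.5,1.5,1.5,1.5,1.5],"sz":[25,45,61,61,61],"ax":[0,0,0,0,0],"ay":[0,0,0,0,0],"az":[0,0,0,0,0]})

```text
clock: 19.3
position: [436.0, 74.0, 20.2]
ee_rot: [0.707, -0.707, 0.0, -0.0]
contact_force: [0.1, -0.1, 0.9]
gripper_width: 84.9
grasp_force: 0.0
```

jog_arm(deltas={"sx":[0,0,0,0,0,0,0],"sy":[0,0,0,0,0,0,0],"sz":[0,0,0,0,0,0,0],"ax":[0,0,0,0,0,0,0],"ay":[0,0,0,0,0,0,0],"az":[0,0,0,0,0,0,0]}, aperture=48)

```text
clock: 20.0
position: [436.4, 74.1, 20.8]
ee_rot: [0.707, -0.707, 0.001, -0.001]
contact_force: [-0.4, -0.5, 5.7]
gripper_width: 56.3
grasp_force: 62.4
```

jog_arm(deltas={"sx":[0,0,0,0,0],"sy":[0,0,0,0,0],"sz":[-40,-80,-120,-120,-120],"ax":[0,0,0,0,0],"ay":[0,0,0,0,0],"az":[0,0,0,0,0]})

```text
clock: 20.5
position: [435.3, 73.8, 140.4]
ee_rot: [-0.707, 0.707, -0.0, 0.001]
contact_force: [0.1, -0.9, -2.0]
gripper_width: 56.0
grasp_force: 64.6
```

```bash
python3 -c "
from h import *
go(576.5,230,140,-np.pi/2)"
```

```text
from [435.3  73.8 140.4] d [-156.3 -141.1    1. ] r [-0.002  0.002 -0.001] t 20.5
```

jog_arm(deltas={"sx":[-32,-65,-97,-130,-156,-156,-156,-156,-156,-156],"sy":[-29,-58,-88,-117,-141,-141,-141,-141,-141,-141],"sz":[0,0,0,0,1,30,60,60,60,60],"ax":[0,0,0,0,0,0,0,0,0,0],"ay":[0,0,0,0,0,0,0,0,0,0],"az":[0,0,0,0,0,0,0,0,0,0]})

```text
clock: 21.5
position: [577.1, 229.9, 80.6]
ee_rot: [0.707, -0.707, 0.0, -0.001]
contact_force: [-0.2, -0.3, -0.6]
gripper_width: 56.0
grasp_force: 64.6
```

Run:
```python
from meas import *
C=cal("wrist");p,d=viewer.get_image("wrist");cv2.imwrite("pics/w12.png",p)
go(576.5,230,25,-np.pi/2)
```

```text
from [577.2 230.   81.1] d [ 0.1  0.9 56.1] r [-0.002  0.001  0.   ] t 21.55
```

View pics/w12.png

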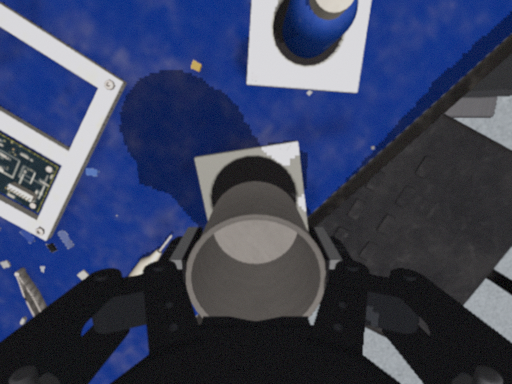

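The beaker is held upright at (257,268) over its plate, whose far corners are (195,157) and (299,142).

Run:
```python
from h import *
s=arm.read_state();C=cal("wrist")
P=cast(C,[[195,157],[299,142]],8);e=P[1]-P[0];n=np.cross([0,0,1],e/np.linalg.norm(e))
print(np.linalg.norm(e).round(1),(P.mean(0)-40*n).round(1))
z=s["position"][2]-20.5
print("rim",cast(C,[[257,268]],z+63).round(1),s["position"].round(1))
```

```text
80.6 [577.4 231.2   8. ]
rim [[575.6 223.9 123.6]] [577.2 230.   81.1]
```

Run:
```python
from h import *
s=arm.read_state();C=cal("wrist");z=s["position"][2]-20.5
print(cast(C,[[257,214]],z+63).round(1),cast(C,[[187,272],[326,272]],z+63).round(1))
```

```text
[[575.6 200.7 123.6]] [[604.  225.8 123.6]
 [547.6 225.7 123.6]]
```

jog_arm(deltas={"sx":[-1.5,-1.5,-1.5,-1.5,-1.5,-1.5],"sy":[-1,-1,-1,-1,-1,-1],"sz":[25,42,51,55.5,55.5,55.5],"ax":[0,0,0,0,0,0],"ay":[0,0,0,0,0,0],"az":[0,0,0,0,0,0]})

```text
clock: 22.15
position: [578.1, 231.6, 25.2]
ee_rot: [0.707, -0.707, 0.0, -0.001]
contact_force: [0.2, 0.3, -0.5]
gripper_width: 56.2
grasp_force: 64.5
```

jog_arm(deltas={"sx":[0,0,0,0,0,0],"sy":[0,0,0,0,0,0],"sz":[0,0,0,0,0,0],"ax":[0,0,0,0,0,0],"ay":[0,0,0,0,0,0],"az":[0,0,0,0,0,0]}, aperture=85)

```text
clock: 22.75
position: [577.4, 231.1, 24.0]
ee_rot: [0.707, -0.707, 0.0, 0.0]
contact_force: [-0.3, 0.4, -0.6]
gripper_width: 85.0
grasp_force: 0.0
```

jog_arm(deltas={"sx":[0,0,0,0,0],"sy":[0,0,0,0,0],"sz":[-40,-80,-130,-180,-180],"ax":[0,0,0,0,0],"ay":[0,0,0,0,0],"az":[0,0,0,0,0]})

```text
clock: 23.25
position: [581.4, 233.0, 213.2]
ee_rot: [0.708, -0.707, 0.003, -0.008]
contact_force: [0.5, 0.2, 0.5]
gripper_width: 84.8
grasp_force: 0.0
```

jog_arm(deltas={"sx":[45,90,130,130,130],"sy":[0,0,0,0,0],"sz":[0,0,0,0,0],"ax":[0,0,0,0,0],"ay":[0,0,0,0,0],"az":[0,0,0,0,0]})

```text
clock: 23.75
position: [577.4, 100.2, 204.0]
ee_rot: [-0.706, 0.708, -0.0, 0.0]
contact_force: [-1.5, 0.1, 0.3]
gripper_width: 84.8
grasp_force: 0.0
```

Run:
```python
from meas import *
C=cal("wrist");p,d=viewer.get_image("wrist");cv2.imwrite("pics/w13.png",p);np.save("pics/w13.npy",d)
t,dt=viewer.get_image("top");cv2.imwrite("pics/t13.png",t);T=cal("top")
c=t[115:215,95:285];cv2.imwrite("pics/final.png",np.vstack([cv2.resize(p[:, :],(512,384)),cv2.resize(c,(512,216),interpolation=cv2.INTER_CUBIC)]))
```

```text
(no output)
```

View pics/final.png

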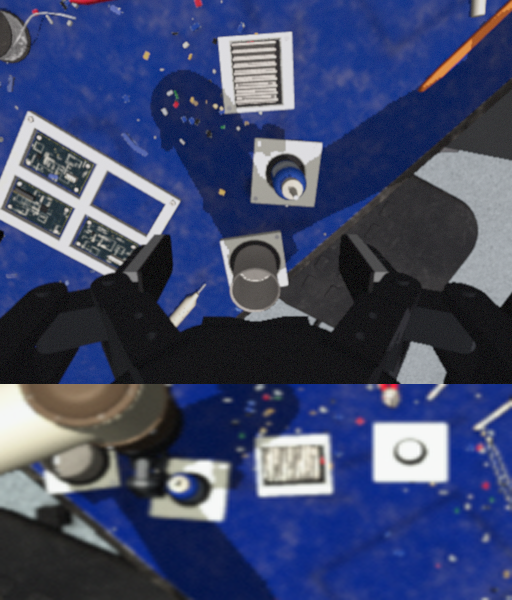

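All four appear seated: heatsink (256,72), bottle (287,180) and beaker (255,265) in the wrist view, and the tin at (410,450) in the top part. I'll check heights from depth.

Run:
```python
from h import *
C=cal("wrist");d=np.load("pics/w13.npy")
v,u=np.mgrid[0:384,0:512];un=cv2.undistortPoints(np.c_[u.ravel(),v.ravel()].astype(float).reshape(-1,1,2),C[0],C[1]).reshape(-1,2)
P=((np.c_[un,np.ones(len(un))]*d.ravel()[:,None])-C[3])@C[2]
P=P[d.ravel()>0]
def q(n,x,y,r,lo,hi):
    m=(np.hypot(P[:,0]-x,P[:,1]-y)<r)&(P[:,2]>lo)&(P[:,2]<hi);Q=P[m]
    if len(Q)<8: print(n,len(Q));return
    A=np.c_[Q[:,:2]-Q[:,:2].mean(0),np.ones(len(Q))];k=np.linalg.lstsq(A,Q[:,2],rcond=None)[0]
    print(n,len(Q),"mid",((Q.min(0)+Q.max(0))/2).round(1),"z med",np.median(Q[:,2]).round(1),"max",Q[:,2].max().round(1),"tilt",k[:2].round(3))
q("bench",510,0,15,-20,20);q("heat",575,-8,45,25,60);q("bottle",540,107,30,55,130);q("beaker rim",577,231,40,60,90);q("beaker shoulder",577,231,40,60,90);q("bottle cap",540,107,12,80,130)
t,D=viewer.get_image("top");C=cal("top");hsv=cv2.cvtColor(t,cv2.COLOR_BGR2HSV)
un=cv2.undistortPoints(np.c_[u.ravel(),v.ravel()].astype(float).reshape(-1,1,2),C[0],C[1]).reshape(-1,2)
P=((np.c_[un,np.ones(len(un))]*D.ravel()[:,None])-C[3])@C[2]
q("tin",594,-136,20,14,40);q("heat top",575,-8,45,25,60);q("bench",500,-100,15,-20,20)
```

```text
bench 572 mid [ 5.098e+02 -2.000e-01  2.100e+00] z med 2.1 max 4.3 tilt [-0.008  0.001]
heat 1204 mid [577.4  -4.3  29.9] z med 32.0 max 34.7 tilt [0.006 0.015]
bottle 840 mid [540.  109.2  79.5] z med 64.4 max 103.9 tilt [-0.17   0.353]
beaker rim 526 mid [576.7 232.5  64.6] z med 65.9 max 69.1 tilt [-0.002 -0.003]
beaker shoulder 526 mid [576.7 232.5  64.6] z med 65.9 max 69.1 tilt [-0.002 -0.003]
bottle cap 109 mid [539.9 110.1  92. ] z med 88.3 max 103.9 tilt [-0.306  0.603]
tin 70 mid [ 595.2 -135.9   20.9] z med 22.3 max 27.1 tilt [-0.025  0.022]
heat top 126 mid [577.2  -7.3  31.8] z med 31.2 max 38.6 tilt [-0.032 -0.004]
bench 78 mid [498.8 -99.1   2.3] z med 1.3 max 9.1 tilt [0.081 0.011]
```

Heights, positions and tilts all match objects seated flat on their pocket floors, so I'm handing in.

```bash
python3 -c "
from bench import arm
print(arm.job_done())"
```

```text
the job is handed in; nothing more can be done
None
```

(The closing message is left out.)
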